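# Draw the spice caddy out from under the pantry riser with the pull hook

### The job

The zinc spice caddy sits too far back under the wire deck to reach by hand. Take the pull hook from its wooden rest, drop its prong into the caddy's brass ring and, without touching the caddy with the hand, draw it forward until it is snug and square against both pegs of the brass stop, finishing with a light steady pull of about 10 newtons (15 is too much) held for a moment. Then unhook without disturbing it, lay the hook back in its rest the way it was, and leave the jar, cup and mug alone.

Things in the scene. Friction and masses are not known exactly. Their poses are not given: they have to be found in the camera images.
- riser: Fixed pantry riser: birch board, x -145 to +165, y +-165 mm, 10 mm thick, on the table; over its rear (x -16 to +161 mm) an open deck of thin steel wires 161 to 172 mm above the table on four 7 mm wire legs at x -12 and +157, y +-159 mm. Its front part is open above. Origin: on the table surface, on the board's centre line; x points to the rear, away from the robot, z up.
- stop_mid (a point): Point on the board surface at x -95 mm on the riser's centre line, axes as the riser's. About it lies the caddy's stop: two upright brass pegs, 12 mm thick, to 55 mm above the table, at y -50 and +50 mm on a flat brass bar clamped across the board. The clamp is set anywhere from 15 mm before to 15 mm behind this point and is NOT measured: feel for it. 16 N on a peg is too hard.
- caddy: Loose open zinc box on the board, 85 (x) x 130 (y) x 65 mm high, three tins fixed in it (top 79 mm), 0.35 to 0.7 kg, hidden sliding friction of a few N. Origin: centre of underside; x to its rear; front face at x -42.5 mm. It starts with the front face 70 to 140 mm from the pegs, up to 15 mm off centre, 0.2 rad askew.
- ring (a point): Centre of the opening of the caddy's brass pull ring: a level D of 6 mm rod, from the front face out to x -75.5 mm in the caddy's frame, 45 mm above the table. Opening 27 mm along x, 38 mm wide at the face, rounded at the front so that a pulling prong centres itself. This point: x -57, z 35 mm in the caddy's frame, same axes. At home the ring lies between the pegs.
- hook: Loose pull hook, 0.14 kg. Beech handle 130 mm long (x), 18 mm wide (y), 26 mm tall (z). Origin: centre of the handle, a good place for a firm grip from above, across the 18 mm; x points along the handle to the hook end, z up. A straight 8 mm steel shaft runs on to x = 140 mm and there turns straight down into a prong.
- prong (a point): Lower end of the hook's 8 mm steel prong, at (140, 0, -38) mm in the hook's frame, axes as the hook's; the rounded tip reaches 4 mm lower.
- rest: Fixed wooden rest for the hook on the table: base 150 x 70 x 12 mm, two saddles 10 mm thick at x -50 and +50 mm, which carry the handle's underside 47 mm above the table between cheeks 25 mm apart, 63 mm high. Origin: on the table under its centre. The hook in place has its origin 60 mm above this one, same axes. Between the saddles there is room for the fingers.
- jar: Bystander: amber glass spice jar with copper lid, 46 mm across, 80 mm high, standing on the board beside the caddy. Origin: centre of its underside.
- cup: Bystander: small jade-green cup, 46 mm across, 60 mm high, standing on the board on the caddy's other side. Origin: centre of its underside.
- mug: Bystander: charcoal mug, 76 mm across, 90 mm high, standing on the table beside the front of the riser. Origin: centre of its underside.
There are look-alikes about, which are no part of the job. Of the things shaped like the caddy, the zinc one is meant.

How it is judged:
On the way, in this order (a step that is already met when the one before it is completed fails the run):
1. the hook is lifted out of its rest (z of hook in the frame of rest above 0.085 m), for 0.1 s.
2. the caddy is pulled by the hook snug onto the stop pegs: pressed on both pegs by the pull (contact force between hook and caddy above 5 N and contact force between caddy and stops_c0 above 0.8 N and contact force between caddy and stops_c1 above 0.8 N and x of each of stops_c0, stops_c1 in the frame of caddy above -0.0515 m and y of caddy in the frame of riser between -0.025 and 0.025 m and angle between caddy's own z axis and vertical below 0.06 rad), for 0.3 s.
At the end, for the whole second after the job is handed in: The caddy stands still, flat on the board, its front face at the stop pegs (within 3 mm of each) and within 25 mm of the centre line; the hook lies still in its rest, the way it was (within 15 mm and 0.12 rad, fully down) (x of each of stops_c0, stops_c1 in the frame of caddy above -0.0515 m and y of caddy in the frame of riser between -0.025 and 0.025 m and angle between caddy's own z axis and vertical below 0.06 rad and horizontal distance between hook and rest below 0.015 m and z of hook in the frame of rest between 0.055 and 0.064 m and angle between the x axis of hook and the x axis of rest, either way round below 0.12 rad and angle between hook's own z axis and vertical below 0.15 rad and linear speed of each of caddy, hook below 0.01 m/s); the robot touches nothing.
It fails at once if the caddy presses a stop peg with 16 N or more (contact force between caddy and stops_c0 above 16 N or contact force between caddy and stops_c1 above 16 N).
It fails at once if the hook strikes or pulls the caddy with 18 N or more (contact force between hook and caddy above 18 N).
It fails at once if the hand or arm touches the caddy (contact force between any of the fingers, the arm and caddy above 0.5 N).
It fails at once if the caddy is tipped (angle between caddy's own z axis and vertical above 0.25 rad).
It fails at once if the jar, cup or mug is moved by more than 15 mm (distance of any of jar, cup, mug from where it was at the start of the episode above 0.015 m).
It also fails if it takes over 67 s, if anything falls off the work surface, if the arm or the gripper's body presses on something with over 40 N, if the wrist force passes 120 N, or if a joint passes its speed limit or range.

### The arm

A 6-joint arm with a two-finger parallel gripper is mounted at the origin on the work surface. World frame = base frame: x ahead of the robot, y to its left, z up, the work surface at z = 0. Lengths are in m, angles in rad, forces in N, time in s.
With the tool pointing down it reaches from about 0.2 to 0.875 m from the base axis. Payload 3.4 kg.
Tool frame: the origin (TCP) lies at the very end of the fingers, on their centre line; the grasp point (between the pads) lies bot.hold_point_z behind it (bot.hold_point_z is the distance from the TCP to the grasp point, in m); z points along the fingers, y is the line along which they close (so a half turn about z gives the same grasp; the last joint's range is limited). The gripper opens to 94 mm and grips with 3 to 60 N. Pads are 16 mm wide; open, the fingers measure 119 mm over their backs; the gripper's body (75 mm by 177 mm) begins 78 mm behind the grasp point.
Start: joints at [1.043, 0.276, 1.505, -0, 1.361, -0.121], TCP at [0.228, 0.528, 0.205] pointing down, gripper open.
Joint ranges: [-2.89, 2.89], [-0.75, 2.08], [0.22, 2.7], [-1.18, 4.32], [0.11, 2.71], [-2.7, 2.7]. Speed limits (rad/s): [2.57, 2.57, 3.14, 3.14, 3.14, 3.14].

### API

Orientations are given as a unit quaternion [w, x, y, z].
In Python, from cell import bot, capture, camera_params, spotter gives the robot as it stands. The module is installed in compiled form; this text tells all that it offers.
- The arm moves only by the shell command python3 -m pendant 'ROWS' [FORCE]. ROWS is JSON, a list of rows, each a list of 5 numbers: the shift along the world's x, y, z in m, then the turn about the world's z in rad, then the opening, from -1 (shut) to 1 (fully open), so that 0 is half open. In form: [[x, y, z, yaw, grip], ...]. A call has 1 to 5 rows; each row shifts and turns the commanded pose from where the row before left it; what a row does not reach is not made up. A row lasts 1/8 s, in which the tool goes at most 62.5 mm and 10.7 degrees, less where a joint would pass 70% of its speed; a pose out of reach is approached as far as the arm can. A call with a gripper value outside its range is refused whole. The fingers move at their own pace and stop on an object; FORCE is the grip in N (left out, the last holds). Time passes only in rows, so rows that do not move let the fingers close. It gives the time, the measured TCP pose, the force, the opening and the grip force at its end, in the units of the state.
- bot.get_state(): the state, without advancing time (a new reading comes with each control period).
- capture(name): name is "side" or "top" or "wrist"; returns the picture (384x512x3 uint8, blue, green, red); there is no depth.
- camera_params(name): a dict with "intrinsics" (3x3 intrinsics, pixels), "R" (3x3) and "t" (3): a world point X has camera coordinates R X + t; the wrist camera has in their place "mount" (4x4, takes a point from camera to tool coordinates, whose origin is the TCP and whose axes are the flange's). Camera axes: x right, y down, z forward; pixel columns grow to the right and rows downward; lengths in m; the calibration is good to about 2 mm. The wrist camera is an equidistant fisheye: a pixel r from the principal point sees the ray r / f radians off the axis. A picture is of the moment at which its call begins: read the wrist's pose just before it. camera_params takes no time and is no camera call.
- bot.close_job(): hands the job in; it is judged then, once.
Trained networks look in the newest picture that a camera, given by its name, has taken for a name from the list of things; names that differ only in an ending like _2 or _b are one class to them, and where a whole thing is asked for, a point or a joint stands for the part that bears it (a point fixed in the world has none). Each returns a list of dicts, best first, with "conf" (0 to 1); they miss things now and then, are a little off and sometimes report something else, mostly with a low value. They report only what shows in the picture. A call takes as long as a camera call. They do not tell look-alikes from the thing itself.
- spotter.silhouettes(target, camera): "pixels" (384x512 bool, what is visible of it).
- spotter.landmark_of(target, camera): "location" ([x, y, z] in m, in world coordinates, good to about 4 mm: a listed point, or the origin of a listed thing).
The state is a dict: "clock": time; "joints": joint angles; "joint_velocities": joint speeds; "effort": joint torques, N m; "tcp_pos": TCP position; "tcp_rot": TCP orientation; "contact_force": force on the tool from outside, world axes, zero at the start; "torque": the same for the moment, N m; "grip_width": finger opening in m; "grip_force": force on a finger pad.
Only numpy, scipy, OpenCV 4.12 (cv2) and the standard library are available. Lean on these libraries where they do the work, as an engineer would, in place of code of your own. Each camera call takes 0.05 s, during which the arm holds its last target. There are 200 camera calls.

## Working session

There is one attempt and no reset: what is moved stays moved. The work goes in short steps, Python scripts to look and compute and a shell command to move; the robot and the scene stay as the last step left them, time stands still between calls to the robot, and variables do not carry over. Pictures are saved under pics/ and viewed, at most 10 in all, crops included, and the job is handed in when it is done.

```bash
mkdir -p pics; cat > h.py <<'E'
import numpy as np, cv2
from cell import bot, capture, camera_params, spotter
def lm(n,c,k=4):
    for d in spotter.landmark_of(n,c)[:k]: print(c,n,round(d["conf"],2),np.round(d["location"],4))
def proj(c,X):
    p=camera_params(c); q=p["R"]@np.array(X)+p["t"]; q=p["intrinsics"]@q; return q[:2]/q[2]
E
python3 - <<'E'
from h import *
print(bot.hold_point_z, bot.get_state())
ims=[]
for c in ("side","top"):
    im=capture(c); ims.append(im); cv2.imwrite(f"pics/{c}0.png",im)
    for n in ("riser","stop_mid","caddy","ring","hook","prong","rest","jar","cup","mug"): lm(n,c)
    p=camera_params(c); print(np.round(p["R"],3).tolist(),p["t"],p["intrinsics"].tolist())
print(bot.get_state()["clock"])
E
```

```text
0.0188 {'clock': 0.0, 'joints': array([ 1.04299855e+00,  2.76563038e-01,  1.50607452e+00, -2.03325702e-05,
        1.36069825e+00, -1.20998807e-01]), 'joint_velocities': array([-7.18777048e-04,  1.64961209e-03,  9.42385546e-04,  4.73968251e-05,
       -2.82958005e-04,  1.31896971e-03]), 'effort': array([ 1.51035429e-04, -4.04594636e+01, -2.37223577e+01,  7.02535082e-02,
        3.46608250e-02, -1.16993824e-04]), 'tcp_pos': array([0.22724518, 0.52759454, 0.20464632]), 'tcp_rot': array([-2.68382578e-04,  2.01997736e-01,  9.79385601e-01, -8.29285856e-04]), 'contact_force': array([-0.55514252,  0.1876404 , -0.22697343]), 'torque': array([ 0.00143776, -0.0651878 , -0.06065068]), 'grip_force': 0.0, 'grip_width': 0.09403961515644088}
side riser 0.97 [6.546e-01 3.530e-02 5.000e-04]
side stop_mid 0.89 [0.5606 0.018  0.0115]
side caddy 0.8 [ 6.805e-01 -3.087e-01  3.000e-04]
side caddy 0.64 [0.7043 0.0569 0.0089]
side ring 0.58 [0.6455 0.0436 0.0455]
side hook 0.97 [ 0.4366 -0.3125  0.0615]
side prong 0.94 [ 0.574  -0.3323  0.0225]
side rest 0.56 [ 0.435  -0.3096 -0.0022]
side jar 0.76 [ 0.773 
[... 550 characters left out ...]
 0.0466]
top caddy 0.65 [ 0.6853 -0.3081  0.0016]
top ring 0.95 [ 0.7422 -0.3116  0.0394]
top ring 0.88 [0.6453 0.0408 0.0461]
top hook 0.72 [0.6446 0.0397 0.0461]
top hook 0.56 [ 0.4359 -0.3132  0.0597]
top prong 0.71 [ 0.5707 -0.3372  0.0229]
top rest 0.68 [ 0.4319 -0.311  -0.0035]
top rest 0.56 [ 0.4342 -0.312   0.0599]
top rest 0.2 [ 0.7718 -0.0701  0.0151]
top jar 0.52 [ 0.7698 -0.0705  0.0127]
top cup 0.61 [0.6832 0.1711 0.0104]
top mug 0.75 [0.4566 0.2553 0.0021]
[[0.003, -1.0, -0.003], [-0.992, -0.002, -0.125], [0.125, 0.004, -0.992]] [-0.01929613  0.61097048  1.07733178] [[360.1740700192711, 0.0, 253.03244454223307], [0.0, 360.1740700192711, 189.58766131205465], [0.0, 0.0, 1.0]]
1.1
```

View pics/side0.png

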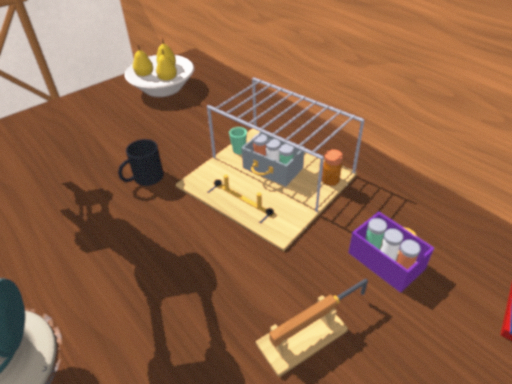

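View pics/top0.png

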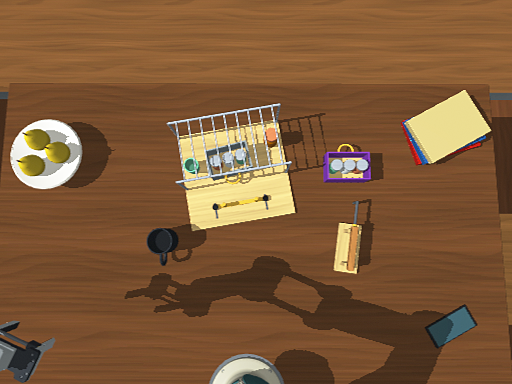

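Side view: zinc caddy at about (272,158) under the deck, purple look-alike at (392,250), hook in its rest at (305,325) with prong near (365,288). The top view agrees: zinc caddy (228,160), stop pegs (215,207)/(267,199), hook (355,235). I'm moving above the hook to measure from near.

```bash
python3 -m pendant '[[0.01,-0.062,0.005,0.05,0],[0.01,-0.062,0.005,0.05,0],[0.01,-0.062,0.005,0.05,0],[0.015,-0.06,0,0.05,0],[0.015,-0.06,0,0.05,0]]'
python3 -m pendant '[[0.015,-0.06,0,0,0],[0.015,-0.06,0,0,0],[0.015,-0.06,0,0,0],[0.015,-0.06,0,0,0],[0.015,-0.06,0,0,0]]'
python3 -m pendant '[[0.015,-0.06,0,0,0],[0.015,-0.06,0,0,0],[0.015,-0.06,0,0,0],[0.015,-0.055,0,0,0],[0,0,0,0,0]]'
python3 - <<'E'
from h import *
s=bot.get_state();print(s["tcp_pos"],s["tcp_rot"],s["joints"])
im=capture("wrist");cv2.imwrite("pics/w1.png",im)
for n in ("hook","prong","rest"): lm(n,"wrist")
p=camera_params("wrist");print(p)
E
```

```text
clock: 1.72
tcp_pos: [0.2875, 0.2219, 0.2208]
tcp_rot: [0.001, 0.077, 0.997, 0.0]
contact_force: [1.2, -0.5, -0.2]
grip_width: 0.0485
grip_force: 0.0
clock: 2.35
tcp_pos: [0.3626, -0.0785, 0.2209]
tcp_rot: [0.001, 0.079, 0.997, 0.0]
contact_force: [1.3, -0.8, -0.3]
grip_width: 0.0468
grip_force: 0.0
clock: 2.98
tcp_pos: [0.423, -0.3154, 0.2195]
tcp_rot: [0.0, 0.08, 0.997, -0.0]
contact_force: [-0.3, 0.3, 0.4]
grip_width: 0.0472
grip_force: 0.0
[ 0.42304897 -0.31537182  0.21952803] [ 4.15732294e-06  8.01562514e-02  9.96782228e-01 -4.05834294e-04] [-7.72040552e-01  1.96284564e-01  1.57873224e+00 -6.32983137e-04
  1.36605170e+00 -2.18222366e+00]
wrist hook 0.78 [ 0.4322 -0.3123  0.0612]
wrist rest 0.92 [ 4.342e-01 -3.091e-01 -1.000e-04]
{'intrinsics': array([[297.31863964,   0.        , 254.60871793],
       [  0.        , 297.31863964, 192.07852523],
       [  0.        ,   0.        ,   1.        ]]), 'mount': array([[-1.32784022e-04, -9.60801347e-01, -2.77237721e-01,
         8.25328756e-02],
       [ 9.99999985e-01, -9.73289396e-05, -1.41648270e-04,
         1.09953156e-04],
       [ 1.09112595e-04, -2.77237735e-01,  9.60801346e-01,
        -1.78906973e-01],
       [ 0.00000000e+00,  0.00000000e+00,  0.00000000e+00,
         1.00000000e+00]])}
```

View pics/w1.png

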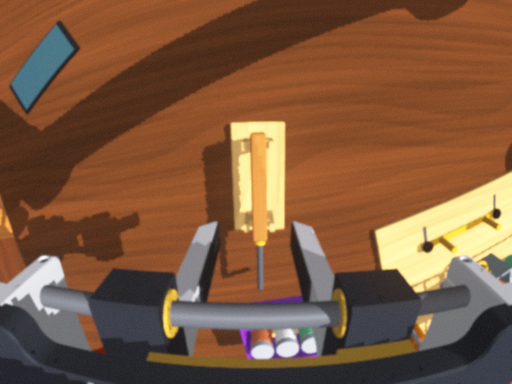

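The wrist view shows the handle running from (259,133) to the ferrule at (260,243), between the fingers and nearly parallel to them. Working out height and yaw from pixels.

```bash
cat >> h.py <<'E'
from scipy.spatial.transform import Rotation as Ro
def wray(u,v,s=None):
    s=s or bot.get_state(); p=camera_params("wrist"); K=p["intrinsics"]; M=p["mount"]
    d=np.array([u-K[0,2],v-K[1,2]])/K[0,0]; th=np.hypot(*d)
    d=np.r_[d/th*np.sin(th),np.cos(th)]
    q=s["tcp_rot"]; R=Ro.from_quat([q[1],q[2],q[3],q[0]]).as_matrix()
    return R@M[:3,3]+s["tcp_pos"], R@M[:3,:3]@d
def ray(c,u,v):
    p=camera_params(c); return -p["R"].T@p["t"], p["R"].T@np.linalg.inv(p["intrinsics"])@[u,v,1]
def onz(r,z): o,d=r; return o+d*(z-o[2])/d[2]
def tri(rs):
    A=0;b=0
    for o,d in rs:
        d=d/np.linalg.norm(d);P=np.eye(3)-np.outer(d,d);A=A+P;b=b+P@o
    return np.linalg.solve(A,b)
E
python3 - <<'E'
from h import *
im=cv2.imread("pics/w1.png")
hsv=cv2.cvtColor(im,cv2.COLOR_BGR2HSV)
def mask(c):
    m=spotter.silhouettes("hook",c); return [(round(d["conf"],2),d["pixels"]) for d in m]
for c in ("wrist","top","side"):
    for cf,m in mask(c)[:2]:
        v,u=np.nonzero(m); print(c,cf,m.sum(),u.min(),u.max(),v.min(),v.max(),u.mean(),v.mean(), "lower end",u[v==v.max()].mean(),"upper end",u[v==v.min()].mean())
a=onz(wray(259.5,136),.073);b=onz(wray(260.3,240),.073);d=b-a
print(a,b,(a+b)/2,np.arctan2(d[1],d[0]))
E
```

```text
wrist 0.96 2031 250 266 132 289 258.51649433776464 197.7616937469227 lower end 260.5 upper end 257.5
top 0.67 390 347 358 202 270 352.7128205128205 243.07435897435897 lower end 351.0 upper end 356.0
top 0.5 9410 168 295 103 230 235.31657810839533 173.26078639744952 lower end 196.0 upper end 278.0
side 0.72 1429 269 367 279 345 311.56123163051086 314.38978306508045 lower end 275.0 upper end 364.5
side 0.17 2276 240 303 132 185 271.6129173989455 158.3945518453427 lower end 284.5 upper end 260.0
[ 0.37138376 -0.29664325  0.073     ] [ 0.49456355 -0.31441804  0.073     ] [ 0.43297366 -0.30553064  0.073     ] -0.1433103604854882
```

```bash
python3 - <<'E'
from h import *
print("rear",tri([wray(258.5,133),ray("top",351,271),ray("side",272,337)]))
print("corner",tri([wray(260.5,287),ray("top",356.5,202.5),ray("side",365.5,282)]))
E
```

```text
rear [ 0.36913098 -0.30242668  0.07192678]
corner [ 0.57236002 -0.33035831  0.05757451]
```

```bash
python3 -m pendant '[[0.011,0.006,-0.03,0.015,0],[0,0,-0.04,0,0],[0,0,-0.04,0,0],[0,0,-0.02,0,0],[0,0,0,0,0]]'
python3 - <<'E'
from h import *
s=bot.get_state();print(s["tcp_pos"],s["tcp_rot"])
im=capture("wrist");cv2.imwrite("pics/w2.png",im)
E
```

```text
clock: 3.95
tcp_pos: [0.4324, -0.3038, 0.0894]
tcp_rot: [-0.001, 0.07, 0.998, 0.001]
contact_force: [-0.3, 0.6, 0.4]
grip_width: 0.0469
grip_force: 0.0
[ 0.43237774 -0.30376787  0.08936153] [-0.00125074  0.07034119  0.99752162  0.00108356]
```

View pics/w2.png

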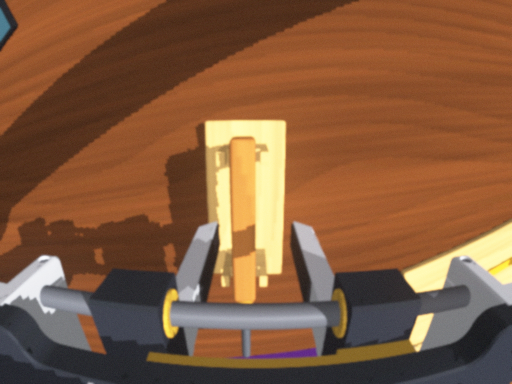

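The handle runs from (243,140) to (245,300), left of the finger centre (~256), so a small sideways correction is needed.

```bash
python3 - <<'E'
from h import *
a=onz(wray(243,139),.073);b=onz(wray(245,298),.073);d=b-a
print(a,b,(a+b)/2,np.linalg.norm(d),np.arctan2(d[1],d[0]))
s=bot.get_state();print(2*np.arctan2(s["tcp_rot"][2],s["tcp_rot"][1])-np.pi)
E
```

```text
[ 0.3704469  -0.30341496  0.073     ] [ 0.4944829 -0.3210855  0.073    ] [ 0.4324649  -0.31225023  0.073     ] 0.1252883793805797 -0.14151079687607987
-0.14089470167297247
```

```bash
python3 -m pendant '[[0.002,-0.0088,-0.01,0,0],[0,0,-0.022,0,0],[0,0,-0.016,0,0],[0,0,0,0,0],[0,0,0,0,-0.8]]' 40
python3 -m pendant '[[0,0,0,0,-1],[0,0,0,0,-1],[0,0,0,0,-1]]' 40
```

```text
clock: 4.62
tcp_pos: [0.436, -0.3151, 0.0432]
tcp_rot: [0.001, 0.071, 0.997, -0.001]
contact_force: [-0.1, 0.3, -0.4]
grip_width: 0.0405
grip_force: 0.0
clock: 5.0
tcp_pos: [0.4356, -0.3143, 0.0429]
tcp_rot: [0.0, 0.071, 0.997, -0.0]
contact_force: [-0.6, 0.7, 2.4]
grip_width: 0.0177
grip_force: 40.0
```

```bash
python3 -m pendant '[[0,0,0.03,0,-1],[0,0,0.05,0,-1],[0,0,0.02,0,-1],[0,0.05,0.01,0.05,-1],[0.002,0.06,0,0.05,-1]]'
python3 -m pendant '[[0.003,0.06,0,0.06,-1],[0.003,0.06,0,0.06,-1],[0.003,0.05,0,0.06,-1],[0.003,0.03,0,0.05,-1],[0,0,0,0,-1]]'
python3 - <<'E'
from h import *
s=bot.get_state();print(s["tcp_pos"],2*np.arctan2(s["tcp_rot"][2],s["tcp_rot"][1])-np.pi,s["contact_force"],s["grip_width"])
for c in("top","side","wrist"):
    cv2.imwrite(f"pics/{c}3.png",capture(c))
    for n in ("ring","prong","hook","caddy","riser","stop_mid"): lm(n,c,2)
a=cv2.resize(cv2.imread("pics/side3.png")[110:230,160:360],None,fx=3.5,fy=3.5,interpolation=2)
cv2.imwrite("pics/s3c.png",a)
E
```

```text
clock: 5.62
tcp_pos: [0.4378, -0.2041, 0.1531]
tcp_rot: [0.001, 0.021, 1.0, -0.0]
contact_force: [-0.1, -0.2, -0.8]
grip_width: 0.0179
grip_force: 40.0
clock: 6.25
tcp_pos: [0.4489, -0.0026, 0.1522]
tcp_rot: [-0.0, -0.096, 0.995, 0.0]
contact_force: [-0.7, -0.3, -1.3]
grip_width: 0.018
grip_force: 40.0
[ 0.44886695 -0.00260172  0.15224638] 0.19171027177640543 [-0.72395927 -0.29774993 -1.29991708] 0.017952593189986474
top ring 0.8 [0.6439 0.0383 0.0479]
top prong 0.58 [0.6454 0.0383 0.0453]
top caddy 0.93 [0.7033 0.0554 0.0112]
top caddy 0.82 [ 0.6846 -0.3066  0.0014]
top riser 0.83 [ 0.6576  0.0375 -0.0029]
top stop_mid 0.95 [0.5611 0.0169 0.0139]
side ring 0.88 [ 0.7383 -0.3086  0.0384]
side ring 0.82 [0.6478 0.0413 0.0447]
side prong 0.58 [0.5819 0.0194 0.1324]
side hook 0.84 [ 0.4492 -0.0054  0.1704]
side caddy 0.83 [ 6.833e-01 -3.088e-01  3.000e-04]
side caddy 0.68 [0.7022 0.0559 0.0098]
side riser 0.95 [ 0.6574  0.0384 -0.0035]
side stop_mid 0.63 [0.5617 0.0181 0.0132]
wrist ring 0.92 [0.6477 0.0446 0.0445]
wrist hook 0.97 [ 0.4461 -0.001   0.1734]
wrist caddy 0.77 [0.6956 0.0619 0.0062]
wrist stop_mid 0.68 [0.5681 0.0202 0.0094]
```

View pics/wrist3.png

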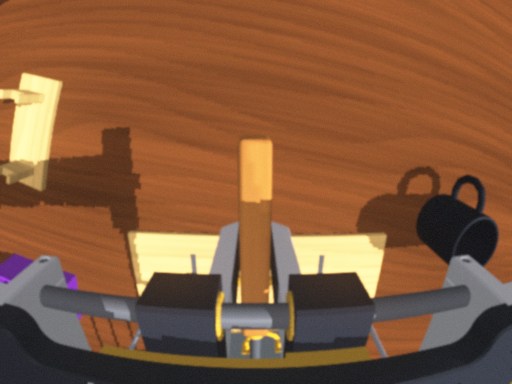

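View pics/s3c.png

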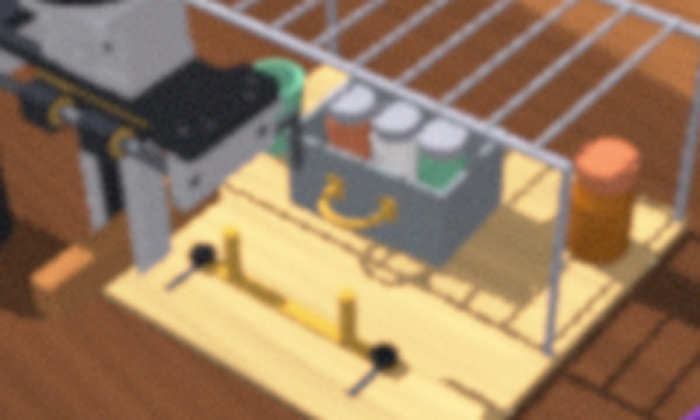

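The side crop shows the prong at crop (297,110–168), i.e. full (245,141–158). The ring opening is at crop (360,208), full (263,169), and the pegs are at (231,250) and (347,315). Checking these against my model.

```bash
python3 - <<'E'
from h import *
s=bot.get_state();T=s["tcp_pos"];y=0.1917;e=np.array([np.cos(y),np.sin(y),0])
P=T+0.139*e+[0,0,.0188-.042];print("pred tip",P,proj("side",P),proj("side",P+[0,0,.042]),"top",proj("top",P))
print("tip from px",onz(ray("side",245,158),P[2]))
R=np.array([.646,.0415,.045]);print("ring px",proj("side",R),proj("top",R),"ring from side px",onz(ray("side",262.5,169.4),.045))
f=lambda X,Y:(160+X/3.5,110+Y/3.5)
# peg tops, ring posts in side crop
for n,p,z in (("pegL",(231,230),.055),("pegR",(346,293),.055),("boardcorner front-left",(105,290),.01),("ringfront",(355,225),.045)):
    print(n,onz(ray("side",*f(*p)),z))
im=cv2.imread("pics/top0.png")
g=(im[...,2]>190)&(im[...,1]>160)&(im[...,0]>60)&(im[...,0]<190);m=g.astype(np.uint8);n,l,st,c=cv2.connectedComponentsWithStats(m)
# front edge of board fit in top picture
E=[]
for u in range(205,290,3):
    v=[v for v in range(180,235) if l[v,u]]; 
    if v: E.append(onz(ray("top",u,max(v)+.5),.01))
E=np.array(E);k=np.polyfit(E[:,1],E[:,0],1);r=E[:,0]-np.polyval(k,E[:,1]);o=abs(r)<.004;k=np.polyfit(E[o,1],E[o,0],1);print("front edge yaw",-np.arctan(k[0]),k)
E
```

```text
pred tip [0.58575581 0.02232464 0.12919535] [243.52282591 156.79696954] [242.67174775 141.21288483] top [238.73669901 194.38210059]
tip from px [0.58547813 0.01694133 0.12919535]
ring px [259.27924575 169.9635884 ] [233.84701044 178.05105627] ring from side px [0.65312766 0.03786454 0.045     ]
pegL [0.56712604 0.06917215 0.055     ]
pegR [ 0.58416686 -0.02839072  0.055     ]
boardcorner front-left [0.49393521 0.12067305 0.01      ]
ringfront [0.63938659 0.02610915 0.045     ]
front edge yaw 0.17840663573458831 [-0.18032388  0.51635403]
```

```bash
python3 -m pendant '[[0,0,-0.03,-0.01,-1],[0.01,0.002,-0.032,0,-1],[0.025,0.008,0,0,-1],[0.024,0.01,0,0,-1],[0,0,0,0,-1]]'
python3 - <<'E'
from h import *
s=bot.get_state();T=s["tcp_pos"];y=2*np.arctan2(s["tcp_rot"][2],s["tcp_rot"][1])-np.pi;print(T,y)
P=T+0.139*np.array([np.cos(y),np.sin(y),0])+[0,0,.0188-.042];print("tip",P,proj("side",P),proj("top",P))
for c in("top","side"):
    cv2.imwrite(f"pics/{c}4.png",capture(c))
    for n in ("ring","prong"): lm(n,c,3)
a=cv2.resize(cv2.imread("pics/side4.png")[120:200,210:310],None,fx=5,fy=5,interpolation=2)
b=cv2.resize(cv2.imread("pics/top4.png")[140:220,200:290],None,fx=5,fy=5,interpolation=2)
cv2.imwrite("pics/c4.png",np.hstack([a,b])[:, :800])
E
```

```text
clock: 7.92
tcp_pos: [0.51, 0.0161, 0.0903]
tcp_rot: [0.001, -0.09, 0.996, -0.0]
contact_force: [-0.2, -0.6, -0.5]
grip_width: 0.0178
grip_force: 40.0
[0.51001769 0.0161207  0.0902634 ] 0.1793486178137238
tip [0.64678815 0.04091672 0.0670634 ] [259.5292732 162.84781  ] [233.63228538 176.65296363]
top ring 0.95 [0.6463 0.0408 0.0466]
top ring 0.79 [ 0.7414 -0.3094  0.0378]
top prong 0.68 [0.6427 0.0377 0.0704]
top prong 0.35 [0.6806 0.171  0.0099]
side ring 0.75 [ 0.7369 -0.3123  0.0361]
side ring 0.66 [0.6485 0.0431 0.0455]
side ring 0.54 [0.5636 0.0189 0.0088]
side prong 0.59 [0.6447 0.0385 0.0694]
```

View pics/c4.png

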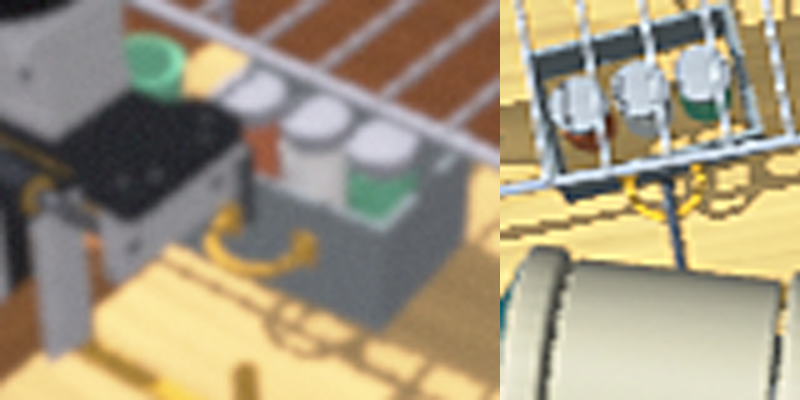

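Side: prong tip at full (259.6,164.5), ring opening centre ≈(263.5,168). Top: shaft end (234,176), ring centre ≈(233.5,176.5).

```bash
python3 - <<'E'
from h import *
print("side tip",onz(ray("side",259.6,164.4),.067),"ring",onz(ray("side",263.5,168.2),.045))
print("side ring posts/front",[onz(ray("side",210+x/5,120+y/5),.045) for x,y in((238,212),(305,245),(255,268))])
print("top shaft",onz(ray("top",234,175.5),.109),"ring",onz(ray("top",233.3,176.6),.045))
print("top posts/front",[onz(ray("top",200+(x-500)/5,140+y/5),.045) for x,y in((630,180),(700,172),(663,213))])
E
```

```text
side tip [0.6431789  0.03651989 0.067     ] ring [0.65787766 0.03960208 0.045     ]
side ring posts/front [array([0.66174305, 0.06587773, 0.045     ]), array([0.66930108, 0.02521316, 0.045     ]), array([0.64027086, 0.02866733, 0.045     ])]
top shaft [0.64337425 0.03742842 0.109     ] ring [0.65053929 0.04323423 0.045     ]
top posts/front [array([0.65237468, 0.06584515, 0.045     ]), array([0.65747576, 0.02255368, 0.045     ]), array([0.63178145, 0.04521972, 0.045     ])]
```

```bash
python3 -m pendant '[[0.006,0.004,0,0,-1],[0,0,-0.012,0,-1],[0,0,-0.006,0,-1],[0,0,0,0,-1]]'
python3 -m pendant '[[0,0,-0.005,0,-1],[0,0,-0.005,0,-1],[0,0,-0.005,0,-1],[0,0,0,0,-1]]'
```

```text
clock: 8.72
tcp_pos: [0.5134, 0.0198, 0.0714]
tcp_rot: [-0.001, -0.089, 0.996, 0.0]
contact_force: [-0.4, -0.1, -0.7]
grip_width: 0.0176
grip_force: 40.0
clock: 9.22
tcp_pos: [0.5139, 0.0198, 0.0569]
tcp_rot: [-0.0, -0.089, 0.996, 0.0]
contact_force: [-0.6, 0.0, -1.3]
grip_width: 0.0177
grip_force: 40.0
```

```bash
python3 -m pendant '[[0,0,-0.004,0,-1],[0,0,-0.004,0,-1],[0,0,0,0,-1]]'
python3 -m pendant '[[-0.004,-0.0007,0,0,-1],[-0.004,-0.0007,0,0,-1],[-0.004,-0.0007,0,0,-1],[0,0,0,0,-1]]'
python3 - <<'E'
from h import *
for c in("top","side"):
    cv2.imwrite(f"pics/{c}5.png",capture(c))
    for n in ("ring",): lm(n,c,3)
print(bot.get_state()["contact_force"])
a=cv2.resize(cv2.imread("pics/side5.png")[120:200,210:310],None,fx=5,fy=5,interpolation=2)
b=cv2.resize(cv2.imread("pics/top5.png")[140:220,200:290],None,fx=5,fy=5,interpolation=2)
cv2.imwrite("pics/c5.png",np.hstack([a,b])[:, :800])
E
```

```text
clock: 9.6
tcp_pos: [0.514, 0.0198, 0.049]
tcp_rot: [-0.0, -0.089, 0.996, 0.0]
contact_force: [0.0, 0.0, -1.2]
grip_width: 0.0177
grip_force: 40.0
clock: 10.1
tcp_pos: [0.5021, 0.0177, 0.0496]
tcp_rot: [0.0, -0.089, 0.996, 0.0]
contact_force: [-0.0, 0.3, -1.4]
grip_width: 0.0174
grip_force: 40.0
top ring 0.9 [0.6419 0.0428 0.0479]
top ring 0.59 [ 0.7394 -0.3102  0.037 ]
side ring 0.63 [ 0.7411 -0.3122  0.0393]
[-0.27116553  0.3508816  -1.14566674]
```

View pics/c5.png

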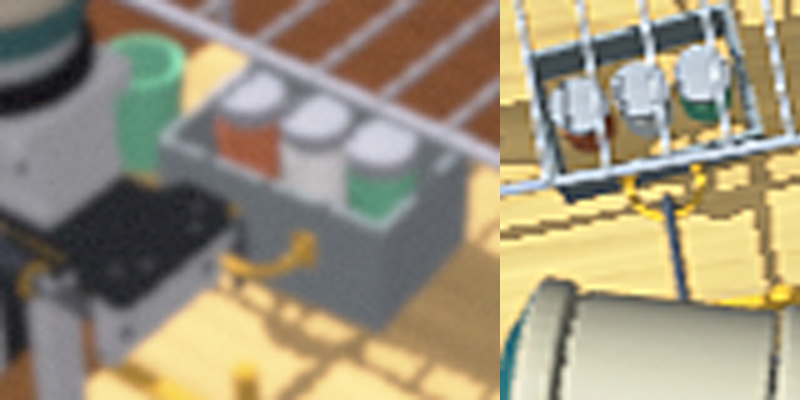

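Top crop: shaft end (668,200) is just inside the ring front (665,213), and the caddy hasn't moved. I'll pull gently until force appears.

```bash
python3 -m pendant '[[-0.003,-0.0005,0,0,-1],[-0.003,-0.0005,0,0,-1],[0,0,0,0,-1]]'
python3 -m pendant '[[-0.004,-0.0007,0,0,-1],[-0.004,-0.0007,0,0,-1],[-0.004,-0.0007,0,0,-1],[-0.004,-0.0007,0,0,-1]]'; python3 - <<'E'
from h import *
capture("top"); lm("caddy","top"); lm("ring","top")
E
```

```text
clock: 10.68
tcp_pos: [0.4966, 0.0166, 0.0496]
tcp_rot: [0.0, -0.089, 0.996, -0.0]
contact_force: [1.9, 0.9, -2.2]
grip_width: 0.0178
grip_force: 40.0
clock: 11.18
tcp_pos: [0.4803, 0.0138, 0.0495]
tcp_rot: [0.0, -0.089, 0.996, 0.0]
contact_force: [3.0, 0.8, -0.7]
grip_width: 0.0173
grip_force: 40.0
top caddy 0.67 [0.6791 0.0505 0.0127]
top caddy 0.6 [ 0.6558  0.0394 -0.0021]
top caddy 0.58 [ 0.6847 -0.3062  0.0013]
top ring 0.93 [ 0.7419 -0.3132  0.0369]
top ring 0.78 [0.6242 0.0352 0.0436]
```

```bash
python3 -m pendant '[[-0.006,-0.002,0,0,-1],[-0.006,-0.002,0,0,-1],[-0.006,-0.002,0,0,-1],[-0.006,-0.002,0,0,-1],[-0.004,-0.0015,0,0,-1]]'; python3 -m pendant '[[-0.003,-0.001,0,0,-1],[-0.003,-0.001,0,0,-1]]'
python3 - <<'E'
from h import *
for c in ("top","side"):
    cv2.imwrite(f"pics/{c}6.png",capture(c)); lm("caddy",c); lm("ring",c)
a=cv2.resize(cv2.imread("pics/side6.png")[120:220,190:310],None,fx=4,fy=4,interpolation=2)
b=cv2.resize(cv2.imread("pics/top6.png")[140:240,205:280],None,fx=4,fy=4,interpolation=2)
cv2.imwrite("pics/c6.png",np.hstack([a,b])[:, :800])
E
```

```text
clock: 11.95
tcp_pos: [0.4517, 0.0043, 0.0493]
tcp_rot: [-0.0, -0.089, 0.996, 0.0]
contact_force: [2.6, 1.8, -1.7]
grip_width: 0.0177
grip_force: 40.0
clock: 12.2
tcp_pos: [0.4461, 0.0023, 0.0494]
tcp_rot: [-0.0, -0.089, 0.996, 0.0]
contact_force: [2.2, 0.4, -2.7]
grip_width: 0.0176
grip_force: 40.0
top caddy 0.86 [ 0.6887 -0.3054  0.0016]
top caddy 0.71 [0.6476 0.0424 0.0119]
top ring 0.68 [ 0.7403 -0.3083  0.0348]
top ring 0.59 [0.5899 0.0284 0.0454]
top ring 0.45 [ 0.7695 -0.0692  0.0152]
side caddy 0.9 [0.6441 0.0437 0.0095]
side caddy 0.58 [ 0.6848 -0.3069 -0.0012]
side caddy 0.24 [0.5629 0.0182 0.0115]
side ring 0.8 [0.5915 0.026  0.0412]
side ring 0.78 [ 0.7413 -0.3095  0.0397]
```

View pics/c6.png

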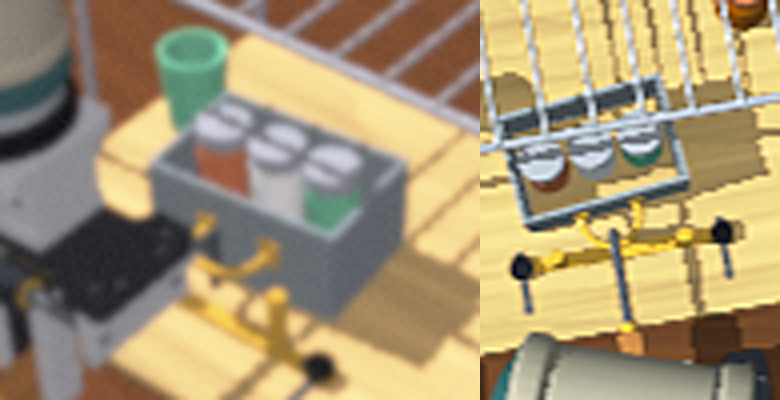

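Top crop: the ring sits between the pegs (555,260) and (685,237), and the caddy's front face (530,225)-(690,185) is still some 10–20 mm short, slightly askew. I'll slow down from here.

```bash
python3 -m pendant '[[-0.002,-0.0007,0,0,-1],[-0.002,-0.0007,0,0,-1]]'; python3 -m pendant '[[-0.002,-0.0007,0,0,-1],[-0.002,-0.0007,0,0,-1]]'; python3 -m pendant '[[-0.0015,-0.0004,0,0,-1],[-0.0015,-0.0004,0,0,-1]]'
```

```text
clock: 12.75
tcp_pos: [0.4425, 0.001, 0.0494]
tcp_rot: [0.0, -0.089, 0.996, 0.0]
contact_force: [2.1, 1.9, -2.7]
grip_width: 0.0174
grip_force: 40.0
clock: 13.0
tcp_pos: [0.4382, -0.0005, 0.0494]
tcp_rot: [0.0, -0.089, 0.996, 0.0]
contact_force: [2.1, 0.2, -2.1]
grip_width: 0.0181
grip_force: 40.0
clock: 13.25
tcp_pos: [0.4352, -0.0013, 0.0494]
tcp_rot: [0.0, -0.089, 0.996, 0.0]
contact_force: [2.9, 0.4, -1.8]
grip_width: 0.0179
grip_force: 40.0
```

```bash
python3 -m pendant '[[-0.0015,-0.0003,0,0,-1],[-0.0015,-0.0003,0,0,-1]]'; python3 -m pendant '[[-0.0015,-0.0003,0,0,-1],[-0.001,-0.0002,0,0,-1]]';  python3 - <<'E'
from h import *
for c in ("top","side"):
    cv2.imwrite(f"pics/{c}7.png",capture(c)); lm("caddy",c); lm("ring",c)
E
```

```text
clock: 13.5
tcp_pos: [0.4323, -0.0018, 0.0494]
tcp_rot: [0.0, -0.089, 0.996, 0.0]
contact_force: [1.8, 1.1, -2.1]
grip_width: 0.0178
grip_force: 40.0
clock: 13.75
tcp_pos: [0.4297, -0.0023, 0.0494]
tcp_rot: [0.0, -0.089, 0.996, 0.0]
contact_force: [2.7, 0.0, -2.4]
grip_width: 0.0179
grip_force: 40.0
top caddy 0.75 [0.6302 0.0379 0.0119]
top caddy 0.71 [ 0.6852 -0.3069  0.0063]
top ring 0.9 [0.5715 0.0212 0.0435]
top ring 0.89 [ 0.7399 -0.3113  0.0402]
top ring 0.19 [ 0.4316 -0.3098 -0.0031]
side caddy 0.69 [0.6277 0.038  0.0115]
side caddy 0.61 [ 0.6844 -0.3057  0.0007]
side caddy 0.54 [ 0.4291 -0.0032  0.0666]
```

```bash
for i in 1 2; do :; done; python3 -m pendant '[[-0.001,-0.0002,0,0,-1],[-0.001,-0.0002,0,0,-1]]'; python3 -m pendant '[[-0.001,-0.0002,0,0,-1],[-0.001,-0.0002,0,0,-1]]'; python3 -m pendant '[[-0.001,-0.0002,0,0,-1],[-0.001,-0.0002,0,0,-1]]'
```

```text
clock: 14.3
tcp_pos: [0.4279, -0.0027, 0.0494]
tcp_rot: [0.0, -0.089, 0.996, 0.0]
contact_force: [3.0, 0.2, -2.7]
grip_width: 0.0183
grip_force: 40.0
clock: 14.55
tcp_pos: [0.4257, -0.0031, 0.0494]
tcp_rot: [0.0, -0.089, 0.996, 0.0]
contact_force: [2.6, 0.2, -2.6]
grip_width: 0.018
grip_force: 40.0
clock: 14.8
tcp_pos: [0.4244, -0.0034, 0.0495]
tcp_rot: [0.001, -0.089, 0.996, 0.0]
contact_force: [3.4, 1.0, -4.1]
grip_width: 0.0177
grip_force: 40.0
```

```bash
python3 -m pendant '[[-0.001,-0.0002,0,0,-1],[0,0,0,0,-1]]'; python3 -m pendant '[[-0.001,-0.0002,0,0,-1],[0,0,0,0,-1]]'; python3 - <<'E'
from h import *
for c in ("top","side"):
    cv2.imwrite(f"pics/{c}8.png",capture(c)); lm("caddy",c,2); lm("ring",c,2)
print(bot.get_state()["contact_force"])
E
```

```text
clock: 15.05
tcp_pos: [0.423, -0.0035, 0.0494]
tcp_rot: [0.0, -0.089, 0.996, 0.0]
contact_force: [4.7, 2.3, -2.5]
grip_width: 0.0182
grip_force: 40.0
clock: 15.3
tcp_pos: [0.4222, -0.0039, 0.0496]
tcp_rot: [0.0, -0.089, 0.996, -0.0]
contact_force: [3.1, 2.2, -0.8]
grip_width: 0.0175
grip_force: 40.0
top caddy 0.66 [ 0.6861 -0.3075  0.0015]
top caddy 0.6 [0.6215 0.0333 0.0108]
top ring 0.95 [0.5653 0.019  0.0476]
top ring 0.88 [ 0.7399 -0.3079  0.0361]
side caddy 0.85 [0.6214 0.0343 0.01  ]
side caddy 0.58 [ 6.832e-01 -3.090e-01  5.000e-04]
side ring 0.92 [ 0.7386 -0.3074  0.0385]
side ring 0.67 [0.5684 0.0206 0.045 ]
[ 4.16246522  1.61107175 -1.66297167]
```

```bash
python3 -m pendant '[[-0.001,-0.0002,0,0,-1],[0,0,0,0,-1]]'; python3 -m pendant '[[-0.001,-0.0002,0,0,-1],[0,0,0,0,-1]]'; python3 -m pendant '[[-0.001,-0.0002,0,0,-1],[0,0,0,0,-1]]'
```

```text
clock: 15.85
tcp_pos: [0.4213, -0.004, 0.0495]
tcp_rot: [0.001, -0.089, 0.996, 0.0]
contact_force: [4.9, 2.0, -0.1]
grip_width: 0.0177
grip_force: 40.0
clock: 16.1
tcp_pos: [0.4205, -0.004, 0.0495]
tcp_rot: [0.001, -0.089, 0.996, 0.0]
contact_force: [4.7, 2.7, -1.5]
grip_width: 0.0178
grip_force: 40.0
clock: 16.35
tcp_pos: [0.4202, -0.0042, 0.0496]
tcp_rot: [0.001, -0.089, 0.996, 0.0]
contact_force: [6.2, 3.7, -2.2]
grip_width: 0.0175
grip_force: 40.1
```

```bash
python3 -m pendant '[[-0.0007,-0.0001,0,0,-1],[0,0,0,0,-1]]'; python3 - <<'E'
from h import *
F=[]
for c in ("top","side","top","side"):
    cv2.imwrite(f"pics/{c}9.png",capture(c)); F.append(bot.get_state()["contact_force"]);lm("caddy",c,2); lm("ring",c,2);F.append(bot.get_state()["contact_force"])
print(np.mean(F,0),np.std(F,0),bot.get_state()["tcp_pos"])
E
```

```text
clock: 16.6
tcp_pos: [0.4202, -0.0042, 0.0497]
tcp_rot: [0.002, -0.089, 0.996, 0.0]
contact_force: [7.1, 3.5, -3.5]
grip_width: 0.0175
grip_force: 40.1
top caddy 0.69 [ 0.6884 -0.3079  0.005 ]
top caddy 0.64 [0.623  0.029  0.0119]
top ring 0.8 [0.5632 0.0197 0.0501]
top ring 0.67 [ 0.7411 -0.311   0.037 ]
side caddy 0.71 [0.6186 0.0312 0.0101]
side caddy 0.63 [ 0.4557  0.2533 -0.0005]
side ring 0.68 [0.5659 0.0226 0.0442]
side ring 0.57 [ 0.7419 -0.3101  0.0362]
top caddy 0.86 [ 0.6861 -0.3066  0.005 ]
top caddy 0.67 [0.6207 0.0313 0.0109]
top ring 0.65 [ 0.7389 -0.31    0.0373]
top ring 0.6 [0.5615 0.0218 0.048 ]
side caddy 0.96 [ 0.6846 -0.3088  0.0007]
side caddy 0.86 [0.6174 0.0303 0.0103]
side ring 0.91 [ 0.7417 -0.3112  0.0354]
[ 7.7278486   4.61389452 -3.49853007] [0.52717652 0.24573649 0.40912344] [ 0.42016529 -0.00421008  0.04967121]
```

```bash
python3 -m pendant '[[-0.0004,0.0006,0,0,-1],[0,0,0,0,-1],[0,0,0,0,-1]]'; python3 -m pendant '[[-0.0003,0.0003,0,0,-1],[0,0,0,0,-1],[0,0,0,0,-1],[0,0,0,0,-1]]'; python3 - <<'E'
from h import *
F=[]
for i in range(4):
    im=capture("top"); F.append(bot.get_state()["contact_force"])
print(np.mean(F,0),bot.get_state()["tcp_pos"])
a=cv2.resize(capture("side")[130:220,190:290],None,fx=4,fy=4,interpolation=2)
b=cv2.resize(im[140:230,190:290],None,fx=4,fy=4,interpolation=2)
cv2.imwrite("pics/c10.png",np.hstack([a,b]))
E
```

```text
clock: 17.58
tcp_pos: [0.4201, -0.0038, 0.0497]
tcp_rot: [0.002, -0.089, 0.996, 0.0]
contact_force: [7.9, 3.2, -4.0]
grip_width: 0.0175
grip_force: 40.0
clock: 18.08
tcp_pos: [0.42, -0.0036, 0.0497]
tcp_rot: [0.002, -0.089, 0.996, -0.0]
contact_force: [9.2, 2.9, -4.7]
grip_width: 0.018
grip_force: 40.0
[ 8.79483204  3.27988215 -4.54662381] [ 0.42002709 -0.00365132  0.04971143]
```

View pics/c10.png

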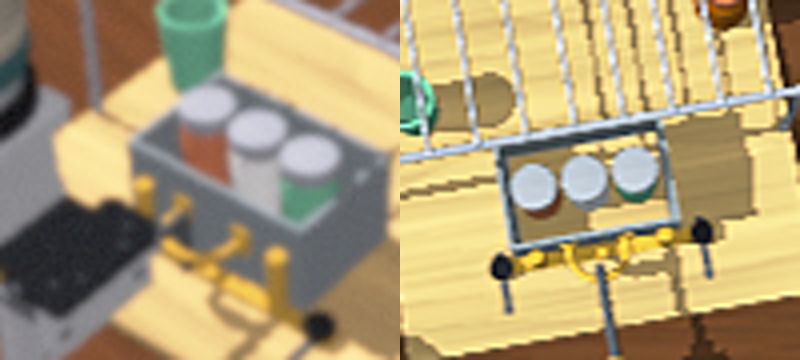

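The picture shows the front edge (515,248)-(680,220) parallel to the pegs (535,258)/(665,235) and touching both. The pull is held at about 9.5–10 N. Now I unload and unhook.

```bash
python3 -m pendant '[[0.001,0.0002,0,0,-1],[0.001,0.0002,0,0,-1],[0.001,0.0002,0,0,-1],[0,0,0,0,-1]]'; python3 -m pendant '[[0.002,0.0004,0,0,-1],[0.002,0.0004,0,0,-1],[0.002,0.0004,0,0,-1],[0,0,0,0,-1]]'
```

```text
clock: 18.82
tcp_pos: [0.4202, -0.0032, 0.0494]
tcp_rot: [-0.0, -0.089, 0.996, -0.0]
contact_force: [3.4, 1.8, -0.8]
grip_width: 0.0176
grip_force: 40.0
clock: 19.32
tcp_pos: [0.426, -0.0019, 0.0492]
tcp_rot: [-0.001, -0.089, 0.996, 0.0]
contact_force: [-0.4, -0.7, -2.5]
grip_width: 0.0177
grip_force: 40.0
```

```bash
python3 -m pendant '[[0.002,0.0004,0,0,-1],[0,0,0.006,0,-1],[0,0,0.008,0,-1],[0,0,0,0,-1]]'; python3 -m pendant '[[0,0,0.01,0,-1],[0,0,0.01,0,-1],[0,0,0.015,0,-1],[0,0,0.02,0,-1],[0,0,0.03,0,-1]]'; python3 - <<'E'
from h import *
for c in ("top","side"):
    cv2.imwrite(f"pics/{c}11.png",capture(c)); lm("caddy",c,3); lm("ring",c,2); lm("rest",c,2); lm("prong",c,2); lm("hook",c,2)
print(bot.get_state()["tcp_pos"])
E
```

```text
clock: 19.82
tcp_pos: [0.4292, -0.0016, 0.0643]
tcp_rot: [0.001, -0.089, 0.996, -0.0]
contact_force: [-0.5, -0.3, -0.8]
grip_width: 0.0176
grip_force: 40.0
clock: 20.45
tcp_pos: [0.4277, -0.0014, 0.1491]
tcp_rot: [-0.001, -0.089, 0.996, 0.0]
contact_force: [0.8, -0.6, -2.3]
grip_width: 0.0181
grip_force: 40.0
top caddy 0.9 [0.6241 0.0315 0.009 ]
top caddy 0.58 [ 0.6871 -0.3046  0.0026]
top ring 0.77 [0.5624 0.0214 0.0466]
top ring 0.67 [ 0.7428 -0.3081  0.0345]
top rest 0.93 [ 0.4329 -0.3137 -0.0025]
top prong 0.15 [ 0.4341 -0.3117  0.0005]
side caddy 0.95 [ 6.852e-01 -3.075e-01 -3.000e-04]
side caddy 0.9 [0.6172 0.0337 0.0094]
side ring 0.7 [0.5646 0.0228 0.0456]
side ring 0.68 [ 0.7384 -0.3108  0.035 ]
side rest 0.62 [ 0.437  -0.3091 -0.0017]
side prong 0.65 [0.5611 0.0236 0.1255]
side hook 0.64 [ 4.241e-01 -4.000e-04  1.657e-01]
[ 0.42805467 -0.00147103  0.14781071]
```

```bash
python3 -m pendant '[[0.001,-0.05,0,-0.06,-1],[0.002,-0.06,0,-0.06,-1],[0.002,-0.06,0,-0.06,-1],[0.002,-0.06,0,-0.06,-1],[0.001,-0.05,0,-0.05,-1]]'; python3 -m pendant '[[0,-0.0328,0,-0.03,-1],[0,0,-0.02,0,-1],[0,0,0,0,-1],[0,0,0,0,-1]]'; python3 - <<'E'
from h import *
s=bot.get_state();print(s["tcp_pos"],2*np.arctan2(s["tcp_rot"][2],s["tcp_rot"][1])-np.pi)
cv2.imwrite("pics/w12.png",capture("wrist")); lm("hook","wrist",2);lm("rest","wrist",2)
m=spotter.silhouettes("hook","wrist")
for d in m[:1]:
    v,u=np.nonzero(d["pixels"]);print(d["conf"],v.min(),v.max(),[(r,u[v==r].mean(),np.ptp(u[v==r])) for r in (v.min()+4,v.min()+30,v.min()+60)])
E
```

```text
clock: 21.68
tcp_pos: [0.4363, -0.284, 0.1481]
tcp_rot: [0.0, 0.057, 0.998, 0.0]
contact_force: [0.1, 1.0, -1.2]
grip_width: 0.0177
grip_force: 40.0
clock: 22.18
tcp_pos: [0.4365, -0.3141, 0.1286]
tcp_rot: [-0.0, 0.071, 0.998, 0.0]
contact_force: [-0.3, 0.5, -0.8]
grip_width: 0.0177
grip_force: 40.0
[ 0.43652773 -0.31405319  0.12857268] -0.14135045914987643
wrist hook 0.69 [ 0.433  -0.3138  0.148 ]
0.86 134 358 [(np.int64(138), np.float64(255.0), np.int64(28)), (np.int64(164), np.float64(254.0), np.int64(32)), (np.int64(194), np.float64(254.5), np.int64(31))]
```

```bash
python3 -m pendant '[[-0.0008,0,-0.03,0,-1],[0,0,-0.025,0,-1],[0,0,-0.012,0,-1],[0,0,0,0,-1]]'; python3 -m pendant '[[0,0,-0.005,0,-1],[0,0,-0.005,0,-1],[0,0,-0.004,0,-1],[0,0,0,0,-1]]'; python3 -m pendant '[[0,0,-0.003,0,-1],[0,0,-0.001,0,-1],[0,0,0,0,-1]]'
```

```text
clock: 22.88
tcp_pos: [0.4355, -0.314, 0.0611]
tcp_rot: [-0.0, 0.071, 0.997, 0.0]
contact_force: [0.6, -0.2, -1.4]
grip_width: 0.0178
grip_force: 40.0
clock: 23.38
tcp_pos: [0.4354, -0.3142, 0.0471]
tcp_rot: [-0.0, 0.071, 0.997, 0.0]
contact_force: [0.3, -0.4, -1.5]
grip_width: 0.0174
grip_force: 40.0
clock: 23.75
tcp_pos: [0.4356, -0.3143, 0.0433]
tcp_rot: [-0.0, 0.071, 0.997, 0.0]
contact_force: [0.7, 0.2, -2.0]
grip_width: 0.018
grip_force: 40.0
```

```bash
python3 -m pendant '[[0,0,-0.0006,0,-1],[0,0,0,0,-0.5],[0,0,0,0,0],[0,0,0,0,0],[0,0,0,0,0]]'; python3 -m pendant '[[0,0,0.03,0,0],[0,0,0.05,0,0],[0,0,0.05,0,0],[0,0,0,0,0],[0,0,0,0,0]]'; python3 - <<'E'
from h import *
for c in ("top","side","wrist"):
    cv2.imwrite(f"pics/{c}13.png",capture(c)); lm("caddy",c,3); lm("hook",c,2); lm("rest",c,2); lm("prong",c,2)
s=bot.get_state()
m=spotter.silhouettes("hook","wrist")[0]["pixels"];v,u=np.nonzero(m);print(v.min(),v.max())
a,b=[onz(wray(u[v==r].mean(),r),.073) for r in (v.min()+5,v.min()+70)];print(a,b,np.arctan2(*(b-a)[1::-1]))
E
```

```text
clock: 24.38
tcp_pos: [0.4356, -0.3144, 0.0428]
tcp_rot: [0.0, 0.071, 0.997, -0.0]
contact_force: [-0.8, 0.4, 0.9]
grip_width: 0.0462
grip_force: 0.0
clock: 25.0
tcp_pos: [0.4351, -0.3138, 0.1721]
tcp_rot: [-0.0, 0.071, 0.997, 0.0]
contact_force: [0.6, 0.7, -0.2]
grip_width: 0.0469
grip_force: 0.0
top caddy 0.98 [0.6204 0.0297 0.0125]
top caddy 0.7 [ 0.6847 -0.3067  0.0036]
top rest 0.75 [ 0.4314 -0.3119 -0.0011]
top prong 0.51 [ 0.5717 -0.3382  0.0229]
side caddy 0.82 [ 0.6846 -0.3067 -0.0023]
side caddy 0.59 [0.6192 0.0312 0.0114]
side hook 0.89 [ 0.4354 -0.3165  0.0625]
side rest 0.69 [ 0.4376 -0.3077 -0.0035]
side rest 0.59 [ 0.571  -0.3344  0.0213]
side prong 0.78 [ 0.5694 -0.335   0.0269]
wrist caddy 0.88 [ 0.6837 -0.3096  0.0021]
wrist caddy 0.67 [0.6169 0.0372 0.0097]
wrist hook 0.96 [ 0.4353 -0.312   0.0605]
wrist hook 0.28 [ 0.7765 -0.074   0.008 ]
wrist rest 0.73 [ 4.310e-01 -3.101e-01 -1.000e-04]
124 302
[ 0.37287047 -0.30582927  0.073     ] [ 0.43555455 -0.31382587  0.073     ] -0.1268846501225673
```

The hook is back in its rest (prong within 3 mm of its start, height the same), and the caddy hasn't moved from the stop. Handing in.

```bash
python3 -c "
from cell import bot
print(bot.close_job())"
```

```text
the job is handed in; nothing more can be done
None
```

I drew the zinc caddy square onto both pegs, held a pull of about 10 N, unhooked without moving it and laid the hook back in its rest; the job is handed in, but the hand-in gave no verdict.

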